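Sweep the loose end clips into the collecting bay

TASK

Sweep the three loose white end clips along the bench with the fingertips, through the open mouth of the three-sided aluminium bay, until all three lie flat inside it, past the mouth. Push them steadily: do not pick them up, tip them over or flick them, and leave the jars, the cassettes and everything else where they stand.

Things in the scene. Friction and masses are not known exactly. Their poses are not given: they have to be found in the camera images.
- bay: Fixed three-sided aluminium fence, no floor or top; walls 30 mm high, 8 mm thick; inside 180 mm wide, 110 mm deep. Origin: on the bench, middle of the open mouth (line between the side walls' free ends). x axis points into the bay (back wall at x = +110 mm), y along the mouth (side walls' inner faces at +-90 mm). A 3 mm thick lug sticks out 22 mm beside each side wall. Mouth faces the clips, roughly +y.
- clip_a: Loose white plastic end clip, a plain block 42 x 26 x 16 mm (x, y, z) weighing roughly 20 g, with a small raised square 3 mm high on top (looks only). Lies flat on the bench; origin at the centre of its underside, x along its 42 mm length, z up. The three loose clips are alike.
- clip_a_end1 (a point): Middle of the +x end face of clip_a: 21 mm from its centre along its length, 8 mm above its underside.
- clip_a_end2 (a point): Middle of the -x end face of clip_a: 21 mm from its centre along its length, 8 mm above its underside.
- clip_b: Loose white plastic end clip, a plain block 42 x 26 x 16 mm (x, y, z) weighing roughly 20 g, with a small raised square 3 mm high on top (looks only). Lies flat on the bench; origin at the centre of its underside, x along its 42 mm length, z up. The three loose clips are alike.
- clip_b_end1 (a point): Middle of the +x end face of clip_b: 21 mm from its centre along its length, 8 mm above its underside.
- clip_b_end2 (a point): Middle of the -x end face of clip_b: 21 mm from its centre along its length, 8 mm above its underside.
- clip_c: Loose white plastic end clip, a plain block 42 x 26 x 16 mm (x, y, z) weighing roughly 20 g, with a small raised square 3 mm high on top (looks only). Lies flat on the bench; origin at the centre of its underside, x along its 42 mm length, z up. The three loose clips are alike.
- clip_c_end1 (a point): Middle of the +x end face of clip_c: 21 mm from its centre along its length, 8 mm above its underside.
- clip_c_end2 (a point): Middle of the -x end face of clip_c: 21 mm from its centre along its length, 8 mm above its underside.
- jar: Small white screw-top jar standing in the row of clips, 34 mm diameter, 45 mm high, loose. Origin at the centre of its underside. To be left alone.
- cassette: Assembled cassette lying behind the clips: a clear frame 60 x 60 x 9 mm with a clip of the same kind locked across its -x edge (a clip on a cassette is not a loose one); 86 mm long in x, 60 mm in y, 16 mm high, loose. Origin on its underside; the cassette reaches from x = -44 mm (the clip's outer side) to x = +42 mm and from y = -30 to +30 mm. To be left alone.
- stack: Stack of three such cassettes, 89 x 60 mm, about 50 mm high, loose, far side of the bench. Origin near the centre of its underside. To be left alone.
- cup: Clear plastic cup of offcuts, 98 mm diameter at the rim, 112 mm high, loose, to the robot's left. Origin at the centre of its underside. To be left alone.
- tall_jar: White screw-top jar, 48 mm diameter, 70 mm high, loose, near the robot's right. Origin at the centre of its underside. To be left alone.
- driver: Screwdriver about 150 mm long lying near the robot's left, loose. Origin under the middle of the tool, x along it. To be left alone.
There are look-alikes about, which are no part of the job. What is shaped like the clip_c but brown is not meant. What is shaped like the clip_a but yellow is not meant.

How it is judged (in metres and radians):
At the end, for the whole second after the job is handed in: Each clip lies flat and still on the bench inside the bay, between the side walls: its centre at least 12 mm and both end-face middles at least 2 mm past the mouth line (a skewed corner may cross it by up to 10 mm). No bystander has moved more than 12 mm (x of clip_a in the frame of bay between 0.012 and 0.112 m and y of clip_a in the frame of bay between -0.09 and 0.09 m and x of each of clip_a_end1, clip_a_end2, clip_b_end1, clip_b_end2, clip_c_end1, clip_c_end2 in the frame of bay above 0.002 m and height (world z) of each of clip_a, clip_b, clip_c below 0.006 m and angle between each of clip_a, clip_b, clip_c's own z axis and vertical below 0.2 rad and linear speed of each of clip_a, clip_b, clip_c below 0.02 m/s and x of clip_b in the frame of bay between 0.012 and 0.112 m and y of clip_b in the frame of bay between -0.09 and 0.09 m and x of clip_c in the frame of bay between 0.012 and 0.112 m and y of clip_c in the frame of bay between -0.09 and 0.09 m and distance of each of jar, cassette, stack, cup, tall_jar, driver from where it was at the start of the episode below 0.012 m); the robot touches nothing.
It fails at once if a clip is lifted off the bench or tipped over (underside centre more than 10 mm up) (height (world z) of any of clip_a, clip_b, clip_c above 0.01 m).
It fails at once if a clip is flicked (moves faster than 0.6 m/s) (linear speed of any of clip_a, clip_b, clip_c above 0.6 m/s).
It fails at once if a jar, the cassette, the stack, the cup or the screwdriver is disturbed (moved more than 12 mm) (distance of any of jar, cassette, stack, cup, tall_jar, driver from where it was at the start of the episode above 0.012 m).
It also fails if it takes over 64 s, if anything falls off the work surface, if the arm or the gripper's body presses on something with over 40 N, if the wrist force passes 120 N, or if a joint passes its speed limit or range.

ROBOT

A 7-joint arm with a two-finger parallel gripper is mounted at the origin on the work surface. World frame = base frame: x ahead of the robot, y to its left, z up, the work surface at z = 0. Lengths are in mm, angles in rad, forces in N, time in s.
With the tool pointing down it reaches from about 400 to 900 mm from the base axis. Payload 5.6 kg.
Tool frame: the origin (TCP) lies midway between the tips of the shut fingers; the grasp point (between the pads) lies 19 mm behind it; x points along the fingers, y is the direction in which the jaws open and shut, and the axes are right-handed (so a half turn about x gives the same grasp; the last joint's range is limited). The gripper opens to 92 mm and grips with 3 to 60 N. Pads are 20 mm wide; open, the fingers measure 128 mm over their backs; the gripper's body (75 mm by 189 mm) begins 69 mm behind the grasp point.
Start: joints at [-0.043, 0.468, -0.012, 1.603, 0.006, 1.071, -0.056], TCP at [650.007, -0.044, 214.592] pointing down, gripper open.
Joint ranges: [-2.53, 2.53], [-0.31, 2.02], [-1.57, 1.55], [0.28, 2.44], [-1.29, 4.43], [0.15, 1.84], [-2.92, 2.92]. Speed limits (rad/s): [2.57, 2.57, 3.14, 3.14, 3.14, 3.14, 3.14].

INTERFACE

Orientations are given as a rotation vector (axis times angle).
In Python, from cell import robot, grip, kin, viewer gives the robot as it stands. Calls block until the motion is done:
- robot.movep(position, orientation): joint-space move of the TCP to a pose.
- robot.servo_line(position, feed=150, rotation=None): straight line of the TCP; rotation=None keeps the orientation; feed is the mean speed in mm/s.
- robot.goto_joints(angles): joint-space move.
- grip(opening, newtons=None): opening from 0.0 (shut) to 1.0 (fully open); newtons is the grip in N (None keeps the last); returns when the fingers have stopped.
- robot.hold(seconds).
- kin.ik(position, orientation): joint angles nearest the present ones, or None.
- robot.observe(): the state.
- viewer.read_camera(name): name is "scene" or "side" or "wrist"; returns the picture (384x512x3 uint8, red, green, blue); there is no depth.
- viewer.camera_info(name): a dict with "camera_matrix" (3x3 intrinsics, pixels), "R" (3x3) and "t" (3): a world point X has camera coordinates R X + t. Camera axes: x right, y down, z forward; pixel columns grow to the right and rows downward; lengths in mm; the calibration is good to about 2 mm. A picture is of the moment at which its call begins: read the wrist's pose just before it. camera_info takes no time and is no camera call; for the wrist camera it gives the pose at the moment of the call.
A pose or a line that the arm cannot do raises robot.IKError and nothing moves.
- robot.job_done(): hands the job in, once; it reports no verdict.
Trained networks look in the newest picture that a camera, given by its name, has taken for a name from the list of things; names that differ only in an ending like _2 or _b are one class to them, and where a whole thing is asked for, a point or a joint stands for the part that bears it (a point fixed in the world has none). Each returns a list of dicts, best first, with "confidence" (0 to 1); they miss things now and then, are a little off and sometimes report something else, mostly with a low value. They report only what shows in the picture. A call takes as long as a camera call. They do not tell look-alikes from the thing itself.
- viewer.silhouettes(name, camera): "mask" (384x512 bool, what is visible of it).
- viewer.pinpoint(name, camera): "at" ([x, y, z] in mm, in the coordinates of the camera as it stood for that picture, good to about 4 mm: a listed point, or the origin of a listed thing).
The state is a dict: "t": time; "joints": joint angles; "joint_velocities": joint speeds; "joint_torque": joint torques, N m; "tcp_pos": TCP position; "tcp_rot": TCP orientation; "contact_force": force on the tool from outside, world axes, zero at the start; "wrist_torque": the same for the moment, N m; "grip_width": opening from 0.0 (shut) to 1.0 (fully open).
Only numpy, scipy, OpenCV 4.12 (cv2) and the standard library are available. Lean on these libraries where they do the work, as an engineer would, in place of code of your own. Each camera call takes 0.05 s, during which the arm holds its last target.

## Working session

There is one attempt and no reset: what is moved stays moved. The work goes in short steps, each a Python script; the robot and the scene stay as the last script left them, time stands still between calls to the robot, and variables do not carry over. Pictures are saved under pics/ and viewed, and the job is handed in when it is done.

```bash
ls; mkdir -p pics; python3 - <<'E'
from cell import robot, grip, kin, viewer
import cv2,numpy as np
for n in ["scene","side","wrist"]:
    im=viewer.read_camera(n); cv2.imwrite(f"pics/{n}0.png",im[:,:,::-1])
    i=viewer.camera_info(n); print(n,np.round(i["camera_matrix"],1).tolist(),np.round(i["R"],3).tolist(),np.round(i["t"],1).tolist())
    for k in ["clip_a","bay","jar","cassette","tall_jar"]:
        for d in viewer.pinpoint(k,n):
            R=np.array(i["R"]);t=np.array(i["t"]); X=R.T@(np.array(d["at"])-t)
            p=i["camera_matrix"]@np.array(d["at"]); print(k,round(d["confidence"],2),np.round(X),np.round(p[:2]/p[2]))
o=robot.observe(); print(o["t"],o["tcp_pos"],o["tcp_rot"])
E
```

```text
pics
scene [[393.3, 0.0, 248.4], [0.0, 393.3, 185.7], [0.0, 0.0, 1.0]] [[-0.035, 0.999, 0.013], [0.865, 0.037, -0.501], [-0.501, -0.006, -0.865]] [9.6, -435.3, 1637.4]
clip_a 0.69 [646.  48.  -1.] [259. 223.]
clip_a 0.65 [506.  46.   2.] [259. 187.]
clip_a 0.61 [592. 101.  -1.] [275. 209.]
clip_a 0.6 [658. 181.   3.] [299. 228.]
clip_a 0.54 [495. 157.   0.] [291. 185.]
jar 0.49 [445.  80.   0.] [269. 172.]
cassette 0.6 [433. 271.  -1.] [322. 172.]
tall_jar 0.69 [ 272. -336.   -1.] [161. 130.]
side [[439.2, 0.0, 252.9], [0.0, 439.2, 197.6], [0.0, 0.0, 1.0]] [[-0.981, -0.192, 0.025], [-0.134, 0.58, -0.803], [0.14, -0.791, -0.595]] [501.9, 115.2, 1215.2]
clip_a 0.71 [511.  46.   2.] [250. 223.]
clip_a 0.68 [588.  96.  -0.] [219. 231.]
clip_a 0.66 [497. 158.   2.] [247. 250.]
clip_a 0.55 [653. 181.  -1.] [188. 248.]
clip_a 0.53 [651.  43.   2.] [203. 216.]
clip_a 0.18 [440.  77.   1.] [273. 234.]
jar 0.64 [442.  76.  -0.] [272. 234.]
jar 0.5 [786.  82.   1.] [154. 218.]
cassette 0.69 [433. 269.   3.] [263. 285.]
tall_jar 0.63 [609. 392.   3.] [177. 313.]
tall_jar 0.55 [665.  68.   8.] [196. 218.]
tall_jar 0.54 [ 267. -341.    4.] [341. 163.]
wrist [[267.1, 0.0, 259.2], [0.0, 267.1, 194.6], [0.0, 0.0, 1.0]] [[1.0, 0.001, 0.0], [0.001, -0.968, 0.25], [0.001, -0.25, -0.968]] [-649.6, -28.7, 390.1]
clip_a 0.88 [507.  46.   2.] [158. 144.]
clip_a 0.87 [654. 187.  -1.] [263.  33.]
clip_a 0.79 [649.  51.   2.] [259. 140.]
clip_a 0.78 [590.  94.   2.] [215. 107.]
clip_a 0.77 [500. 157.  -2.] [146.  58.]
jar 0.87 [439.  80.   1.] [107. 119.]
0.9 [ 6.49995374e+02 -3.16383385e-03  2.14603321e+02] [ 1.20918929  1.20917412 -1.20919365]
```

View pics/scene0.png

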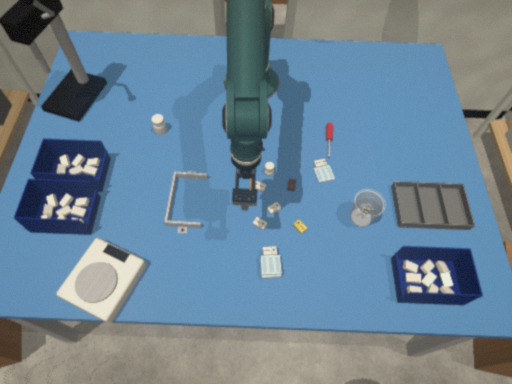

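View pics/side0.png

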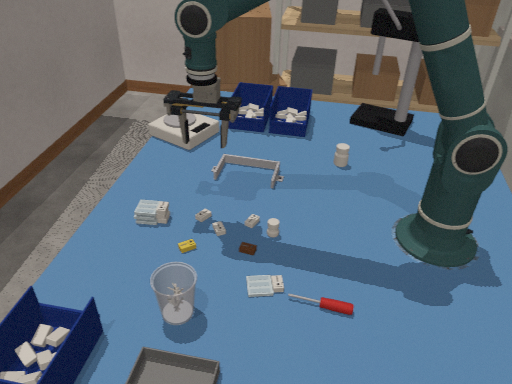

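View pics/wrist0.png

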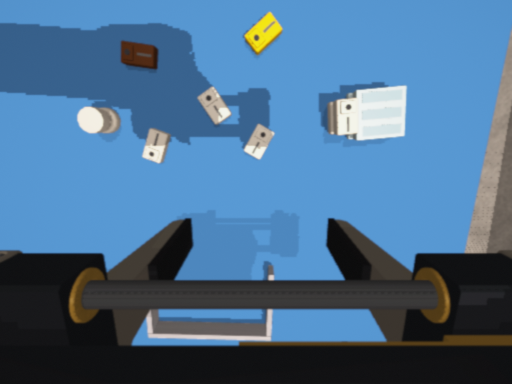

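```bash
python3 - <<'E'
import cv2,numpy as np
a=cv2.imread("pics/scene0.png")[155:245,150:310]; cv2.imwrite("pics/c1.png",cv2.resize(a,None,fx=5,fy=5,interpolation=cv2.INTER_CUBIC))
a=cv2.imread("pics/side0.png")[145:245,175:295]; cv2.imwrite("pics/c2.png",cv2.resize(a,None,fx=6,fy=6,interpolation=cv2.INTER_CUBIC))
a=cv2.imread("pics/wrist0.png")[0:180,80:340]; cv2.imwrite("pics/c3.png",cv2.resize(a,None,fx=3,fy=3,interpolation=cv2.INTER_CUBIC))
E
```

```text
(no output)
```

View pics/c1.png

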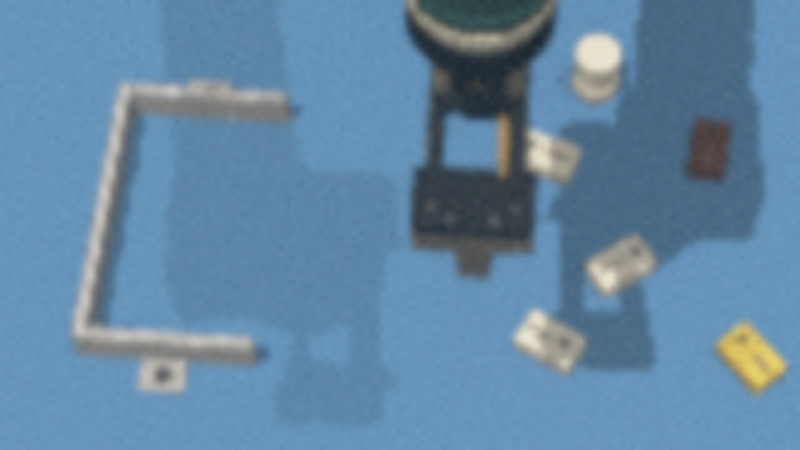

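View pics/c2.png

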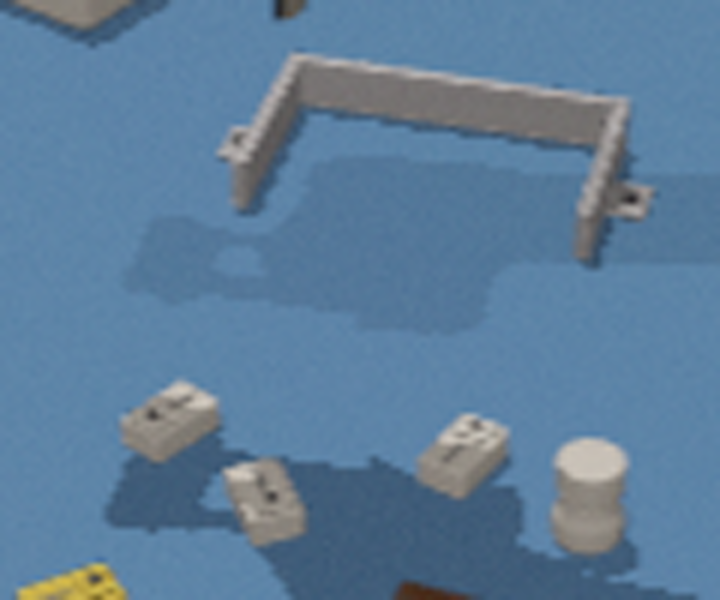

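View pics/c3.png

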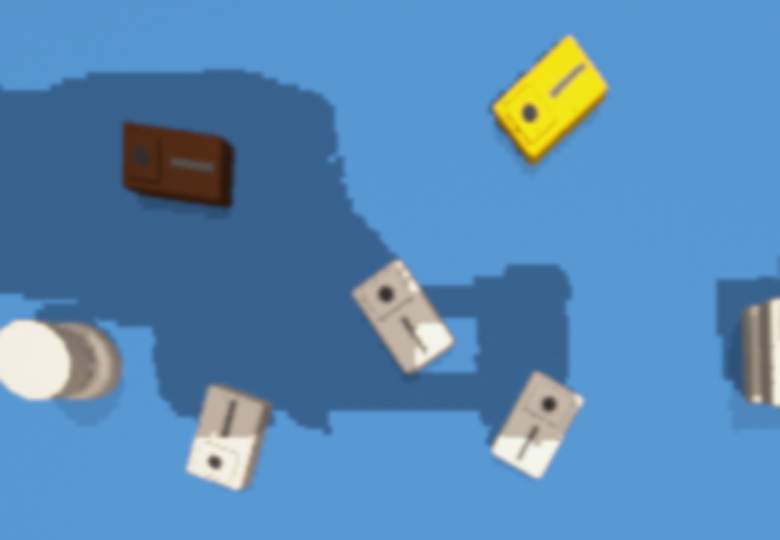

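```bash
cat > h.py <<'E'
from cell import robot, grip, kin, viewer
import cv2,numpy as np
def px2w(n,uv,z,info=None):
    i=info or viewer.camera_info(n);K=np.array(i["camera_matrix"]);R=np.array(i["R"]);t=np.array(i["t"])
    d=R.T@np.linalg.inv(K)@np.array([uv[0],uv[1],1.]);C=-R.T@t
    return C+d*(z-C[2])/d[2]
E
python3 - <<'E'
from h import *
for n,s,o,l in [("scene",5,(150,155),[((288,95),30),((255,340),30),((124,85),30),((77,330),30),((292,118),0),((257,362),0)]),
 ("side",6,(175,145),[((240,210),0),((587,262),0),((237,160),30),((590,207),30),((297,55),30),((628,98),30)]),
 ("wrist",3,(80,0),[((229,437),19),((402,317),19),((537,424),19),((60,360),45)])]:
    for p,z in l: print(n,p,np.round(px2w(n,(p[0]/s+o[0],p[1]/s+o[1]),z),0))
E
```

```text
scene (288, 95) [ 479. -136.   30.]
scene (255, 340) [ 667. -141.   30.]
scene (124, 85) [ 476. -251.   30.]
scene (77, 330) [ 665. -257.   30.]
scene (292, 118) [ 480. -135.    0.]
scene (257, 362) [ 669. -142.    0.]
side (240, 210) [ 665. -143.    0.]
side (587, 262) [ 474. -138.    0.]
side (237, 160) [ 666. -146.   30.]
side (590, 207) [ 475. -145.   30.]
side (297, 55) [ 662. -259.   30.]
side (628, 98) [ 472. -257.   30.]
wrist (229, 437) [511.  44.  19.]
wrist (402, 317) [591.  95.  19.]
wrist (537, 424) [649.  50.  19.]
wrist (60, 360) [454.  77.  45.]
```

```bash
cat >> h.py <<'E'
Z=5
def push(x0,y0,x1,y1,feed=80,mid=None):
    rot=robot.observe()["tcp_rot"]
    robot.servo_line([x0,y0,90],feed=250)
    robot.servo_line([x0,y0,Z],feed=100)
    if mid is not None: robot.servo_line([mid[0],mid[1],Z],feed=feed)
    robot.servo_line([x1,y1,Z],feed=feed)
    o=robot.observe(); print("force",np.round(o["contact_force"],1),"tcp",np.round(o["tcp_pos"],1))
    robot.servo_line([x1,y1+20,Z],feed=60)
    robot.servo_line([x1,y1+20,90],feed=200)
def look(tag,n="wrist"):
    im=viewer.read_camera(n);i=viewer.camera_info(n); cv2.imwrite(f"pics/{tag}.png",im[:,:,::-1])
    R=np.array(i["R"]);t=np.array(i["t"])
    for d in viewer.pinpoint("clip_a",n):
        p=i["camera_matrix"]@np.array(d["at"]); print(n,round(d["confidence"],2),np.round(R.T@(np.array(d["at"])-t)),np.round(p[:2]/p[2]))
    print("t",robot.observe()["t"])
E
python3 - <<'E'
from h import *
grip(0.15); print(robot.observe()["grip_width"])
push(591,141,572,-175)
look("w1"); look("s1","side")
E
```

```text
0.15003348831928476
force [1.  0.2 0.2] tcp [ 572.  -174.9    5. ]
wrist 0.77 [ 591. -197.    0.] [279. 237.]
t 9.3167
side 0.72 [509.  42.   4.] [251. 222.]
side 0.71 [497. 159.   2.] [247. 250.]
side 0.62 [ 585. -198.   -1.] [243. 174.]
side 0.6 [651. 178.   2.] [188. 247.]
side 0.58 [649.  45.  -1.] [203. 217.]
t 9.4167
```

View pics/w1.png

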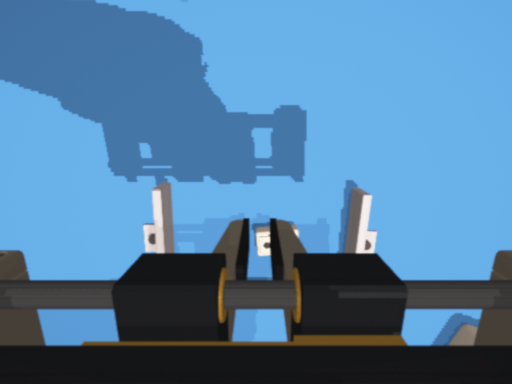

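View pics/s1.png

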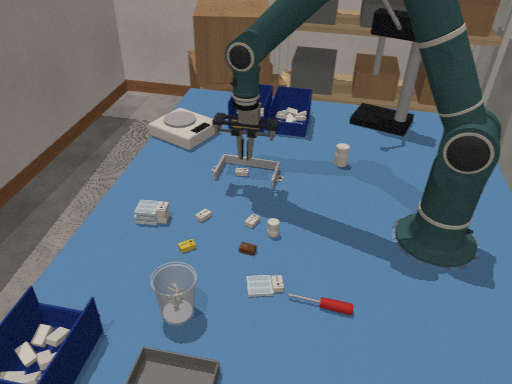

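```bash
python3 - <<'E'
from h import *
for p in [(155,186),(171,185),(352,190),(369,196)]: print(np.round(px2w("wrist",p,30)))
push(510,90,513,-165)
look("w2"); look("s2","side")
E
```

```text
[ 479. -136.   30.]
[ 493. -135.   30.]
[ 652. -139.   30.]
[ 668. -145.   30.]
force [-0.3  0.1 -0.6] tcp [ 513.  -164.8    5. ]
wrist 0.77 [ 586. -196.    0.] [330. 245.]
wrist 0.74 [ 521. -197.    4.] [268. 247.]
t 16.075
side 0.59 [651.  49.   4.] [202. 216.]
side 0.57 [ 590. -197.   -0.] [241. 174.]
side 0.56 [496. 158.   2.] [247. 250.]
side 0.5 [ 520. -196.    3.] [262. 176.]
side 0.3 [444.  76.   1.] [272. 233.]
t 16.175
```

View pics/w2.png

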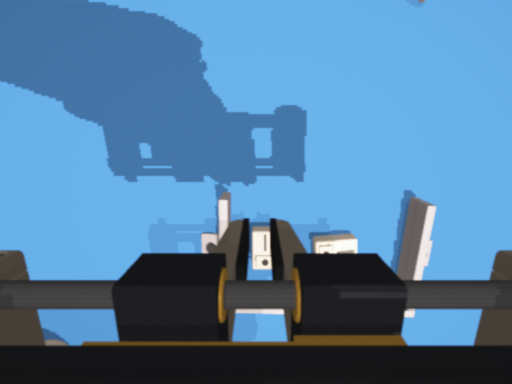

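View pics/s2.png

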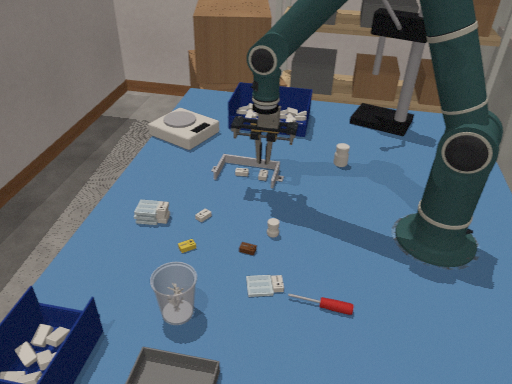

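```bash
python3 - <<'E'
from h import *
robot.servo_line([648,95,90],feed=250)
robot.servo_line([648,95,Z],feed=100)
robot.servo_line([630,-60,Z],feed=70)
look("w3"); look("s3","side")
a=cv2.imread("pics/s3.png")[130:250,160:300]; cv2.imwrite("pics/s3c.png",cv2.resize(a,None,fx=5,fy=5,interpolation=cv2.INTER_CUBIC))
E
```

```text
wrist 0.9 [619. -84.  -3.] [244. 259.]
t 20.9
side 0.65 [ 519. -197.    3.] [262. 176.]
side 0.6 [650. 181.   0.] [189. 248.]
side 0.55 [621. -88.   2.] [224. 191.]
side 0.44 [497. 158.   2.] [247. 250.]
side 0.32 [ 517. -219.   10.] [264. 171.]
t 21.0
```

View pics/w3.png

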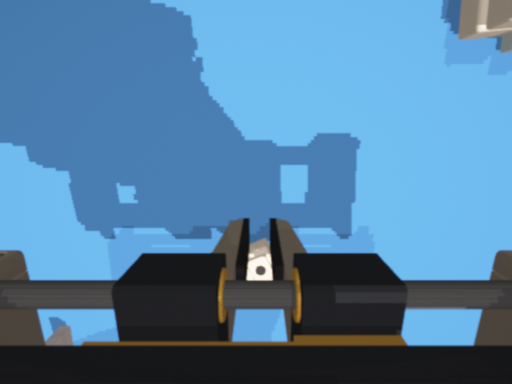

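View pics/s3c.png

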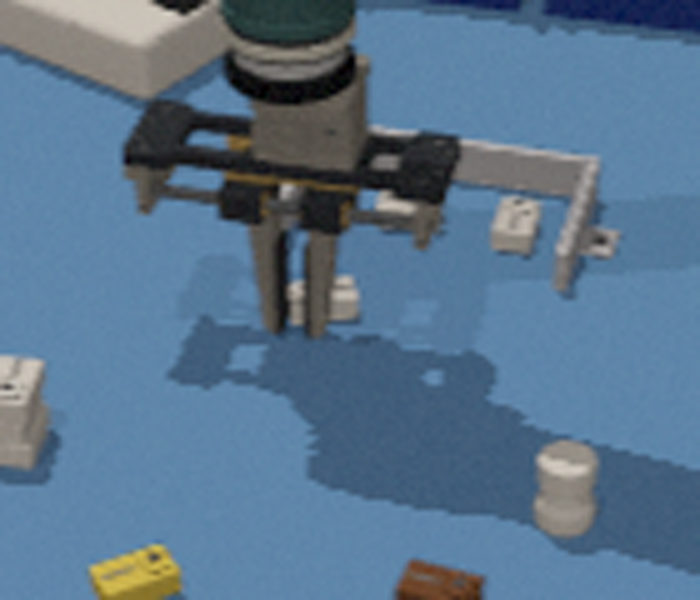

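```bash
python3 - <<'E'
from h import *
robot.servo_line([631,-157,Z],feed=70)
o=robot.observe(); print(np.round(o["contact_force"],1),np.round(o["tcp_pos"],1))
robot.servo_line([631,-137,Z],feed=60)
robot.servo_line([631,-137,90],feed=200)
robot.servo_line([571,-290,230],feed=200)
look("w4"); look("s4","side")
i=viewer.camera_info("wrist"); 
im=viewer.read_camera("wrist"); 
for d in viewer.silhouettes("jar","side")[:2]: pass
for k in ["jar","cassette"]:
    print(k,[np.round(np.array(viewer.camera_info("side")["R"]).T@(np.array(d["at"])-viewer.camera_info("side")["t"])) for d in viewer.pinpoint(k,"side")])
E
```

```text
[ 0.4 -0.3  0. ] [ 631.1 -156.3    5. ]
wrist 0.91 [ 611. -176.   -2.] [288.  95.]
wrist 0.78 [ 586. -200.    1.] [270. 113.]
wrist 0.77 [ 519. -197.    4.] [223. 110.]
wrist 0.59 [ 521. -219.    9.] [224. 126.]
t 24.925
side 0.68 [ 617. -183.    1.] [232. 175.]
side 0.64 [652. 180.   4.] [188. 246.]
side 0.59 [ 583. -206.    1.] [244. 172.]
side 0.54 [ 520. -197.    4.] [262. 176.]
side 0.54 [503. 161.   0.] [245. 251.]
t 25.025
jar [array([439.,  76.,   3.])]
cassette [array([436., 269.,   4.]), array([443.,  77.,   4.])]
```

View pics/w4.png

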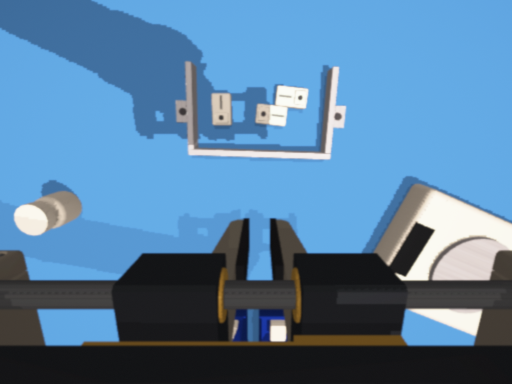

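View pics/s4.png

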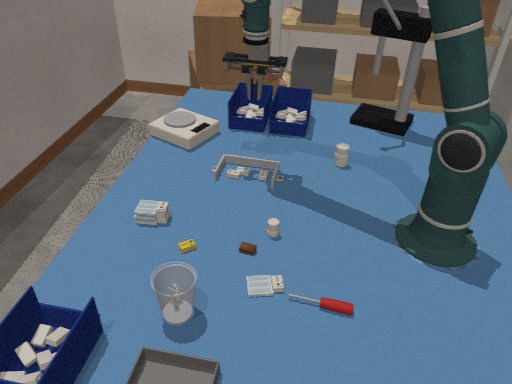

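```bash
python3 - <<'E'
import cv2
a=cv2.imread("pics/w4.png")[50:170,170:360]; cv2.imwrite("pics/w4c.png",cv2.resize(a,None,fx=4,fy=4,interpolation=cv2.INTER_CUBIC))
E
```

```text
(no output)
```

View pics/w4c.png

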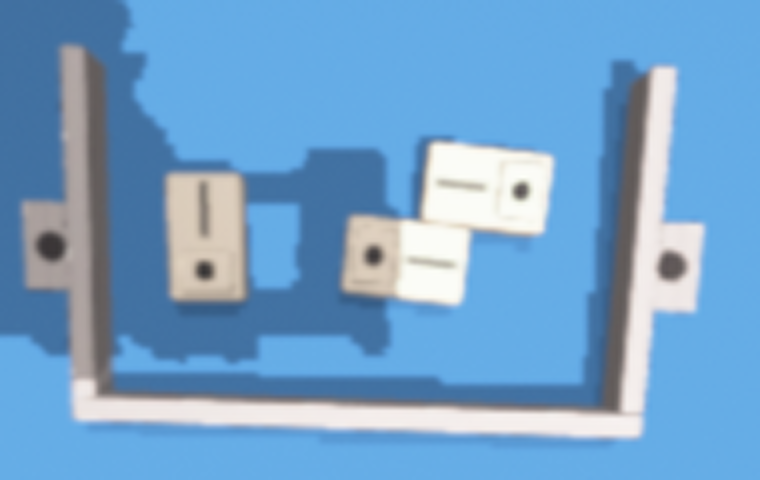

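```bash
python3 - <<'E'
from cell import robot
robot.job_done(); print(robot.observe()["t"])
E
```

```text
the job is handed in; nothing more can be done
the job is handed in; nothing more can be done
```

I swept all three white clips into the bay one at a time, pushing with the nearly shut fingertips. I handed the job in about 25 s into the 64 s limit; no verdict was reported. The brown and yellow look-alikes were left alone.

- **Clips:** The last wrist and side pictures show all three flat inside the bay. Their centres are at about (520, -197), (585, -203) and (614, -180) mm, roughly 35 to 60 mm past the mouth line, which is at about y = -140 mm. The wrist and side cameras differ by up to about 7 mm, well inside those margins. Two of the clips touch edge to edge; neither is on top of the other.
- **Bystanders:** The jar and the cassette read within about 5 mm of where they started. I checked the stack, cup, tall jar and screwdriver only by eye in the side picture, and they looked unmoved.
- **False detections:** At the end the network reported an extra "clip" at about (520, -219). In the close crop it is the lower half of the upright clip. It also listed the jar as a second cassette. I ignored both.

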